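# Pry the split ring off a drive spindle

## Robot

A 7-joint arm with a two-finger parallel gripper is mounted at the origin on the work surface. World frame = base frame: x ahead of the robot, y to its left, z up, the work surface at z = 0. Lengths are in m, angles in rad, forces in N, time in s.
With the tool pointing down it reaches from about 0.425 to 0.925 m from the base axis. Payload 6.8 kg.
Tool frame: the origin (TCP) lies on the mounting face of the last link; the fingertips stand 173 mm ahead of it and the grasp point (between the pads) lies 155 mm ahead of it; z points along the fingers, y is the line along which they close (so a half turn about z gives the same grasp; the last joint's range is limited). The gripper opens to 85 mm and grips with 20 to 120 N. Pads are 22 mm wide; open, the fingers measure 114 mm over their backs; the gripper's body (76 mm by 85 mm) begins 54 mm behind the grasp point. The pads swing forward as they close: fully open they stand 13 mm farther back than shut.
Start: joints at [1.148, 0.477, 0.022, 1.555, -0.011, 1.109, -0.083], TCP at [0.209, -0.642, 0.405] pointing down, gripper open.
Joint ranges: [-2.96, 2.96], [-0.34, 2.1], [-1.41, 1.46], [0.24, 2.44], [-1.37, 4.51], [0.17, 1.92], [-2.96, 2.96]. Speed limits (rad/s): [2.39, 2.39, 3.14, 3.14, 3.14, 3.14, 3.14].

## Interface

Orientations are given as a unit quaternion [w, x, y, z].
In Python, from station import bot gives the robot as it stands. The module is installed in compiled form; this text tells all that it offers.
- The arm moves only by the shell command python3 -m pendant 'ROWS' [FORCE]. ROWS is JSON, a list of rows, each a list of 5 numbers: the finger opening in m, from 0 to 0.0854, then the shift along the tool's x, y, z in m, then the turn about the tool's z in degrees. In form: [[jaw, x, y, z, yaw], ...]. A call has 1 to 12 rows; each row shifts and turns the commanded pose from where the row before left it, along the tool's axes as they then stand; what a row does not reach is not made up. A row lasts 1/12 s, in which the tool goes at most 41.7 mm and 7.16 degrees, less where a joint would pass 70% of its speed; a pose out of reach is approached as far as the arm can. A call with a gripper value outside its range is refused whole. The fingers move at their own pace and stop on an object; FORCE is the grip in N (left out, the last holds). Time passes only in rows, so rows that do not move let the fingers close. It gives the time, the measured TCP pose, the force, the opening and the grip force at its end, in the units of the state.
- bot.get_obs(): the state, without advancing time (a new reading comes with each control period).
- bot.read_camera(name): name is "scene" or "top" or "wrist"; returns (picture, depth): 480x640x3 uint8, blue, green, red; 480x640 float32, m along the optical axis (not along the pixel's ray), 0 where there is no reading.
- bot.camera_model(name): a dict with "intrinsics" (3x3 intrinsics, pixels), "R" (3x3) and "t" (3): a world point X has camera coordinates R X + t. Camera axes: x right, y down, z forward; pixel columns grow to the right and rows downward; lengths in m; the calibration is good to about 2 mm. A picture is of the moment at which its call begins: read the wrist's pose just before it. camera_model takes no time and is no camera call; for the wrist camera it gives the pose at the moment of the call.
- bot.hand_in(): hands the job in; it is judged then, once.
Trained networks look in the newest picture that a camera, given by its name, has taken for a name from the list of things; names that differ only in an ending like _2 or _b are one class to them, and where a whole thing is asked for, a point or a joint stands for the part that bears it (a point fixed in the world has none). Each returns a list of dicts, best first, with "score" (0 to 1); they miss things now and then, are a little off and sometimes report something else, mostly with a low value. They report only what shows in the picture. A call takes as long as a camera call. They do not tell look-alikes from the thing itself.
- bot.boxes_of(name, camera): "at" ([column, row] in pixels, amid what is visible of it).
- bot.trace(name, camera): "mask" (480x640 bool, what is visible of it) and "at" ([column, row] in pixels, amid what is visible of it).
- bot.pinpoint(name, camera): "at" ([column, row] in pixels: a listed point, or the origin of a listed thing).
The state is a dict: "t": time; "q": joint angles; "joint_vel": joint speeds; "joint_torque": joint torques, N m; "eef_pos": TCP position; "tool_rot": TCP orientation; "contact_force": force on the tool from outside, world axes, zero at the start; "torque": the same for the moment, N m; "gripper_width": opening from 0.0 (shut) to 1.0 (fully open); "grasp_force": force on a finger pad.
Only numpy, scipy, OpenCV 4.12 (cv2) and the standard library are available. Lean on these libraries where they do the work, as an engineer would, in place of code of your own. Each camera call takes 0.05 s, during which the arm holds its last target. There are 200 camera calls.

## Task

With the forked foot of the pick under its end, lift the split ring out of the groove on the open hard drive, fingers off it, and stand it on edge in the groove of the rubber rest. Hang the pick back in its stand, then take the ring from the rest with the fingers and put it down in the tray. Let nothing fall and leave the other things where they are.

Things in the scene. Friction and masses are not known exactly. Their poses are not given: they have to be found in the camera images.
- ring_center (a point): Centre of the steel split ring (middle of its hole, half-way up). 48 mm outside, 36 mm inside diameter, 5 mm thick, 30 g, rigid. z: square to its plane. Its gap is open from 112 to 162 degrees, counted from its x axis towards its y axis. It starts loose and flat in the drive's groove, its top 0.5 mm below the collar's rim, 1.5 mm play around it.
- ring_end (a point): Middle of the ring's end that bridges the drive's slot: on the middle of the 6 mm wide band, 1.5 mm from the end face at 162 degrees, half-way up. That end face lies 5 to 8 mm past the slot's middle line, towards the slot's +y.
- slot (a point): Point on the slot's middle line, 21 mm from the spindle axis, level with the ring's underside. x: level, along the slot inwards; z up. The slot is cut radially through the collar and the groove's floor: 16 mm wide, 13 mm deep below this point (to the platter), open at the top and outside, ending 13 mm inwards of this point. Nothing stands within 60 mm outside it.
- seat (a point): Centre of the ring's place in the drive's groove, on the spindle axis, 2.5 mm above the groove's floor; axes as slot. The drive is fixed: dark casing 147 x 102 mm, bright platter 95 mm across, on it a round collar 51 mm inside, 62 mm outside, rim 3 mm above this point, ring inside it. Within the ring only a low cap, 8 mm radius, 3 mm high above the floor.
- pick_grip (a point): Middle of the pick's black handle, 14 x 14 mm square, its top 25 mm above this point. The underside of the 26 x 26 x 3 mm flange by which it hangs is 30 mm below this point; below that a 5 mm steel shaft with a forked foot. x: the way the foot points; z: up along the handle. 50 g. The handle's flats face x and y.
- pick_heel (a point): Heel of the pick, 85 mm below pick_grip: middle of a steel back plate 6 (x) x 10.2 (y) mm that reaches 1.6 mm below and 13 mm above it. From here the foot, two slippery 3.2 mm rods 7 mm apart, points along the pick's x and rises 20 degrees: tip centres 16 mm ahead, 6 mm higher. A ring lifted on the foot hangs upright, square to x (up to 45 degrees off), its lowest rim about 38 mm below.
- stand_slot (a point): Centre of the slot in the top face of the fixed aluminium stand, 78 mm above the bench. Slot 16 mm wide (y), 42 mm long (x), plate 8 mm thick, 72 mm free below the top face. The pick hangs upright in it by its flange, at the slot's centre, foot along the slot's +x; the foot passes the slot when the pick is lifted straight up or lowered.
- rest_groove (a point): Centre of the floor of the groove in the fixed black rubber rest, a block 60 mm (x) x 110 mm (y) x 16 mm high; this point is 4 mm above the bench. The V groove runs along y, 98 mm long between low end walls (8 mm above the floor), 8 mm wide at its floor, 18 mm at the top, 12 mm deep. A ring on edge in it has its centre 22 to 25 mm above this point and may lean by up to 25 degrees; its gap then tends to roll to the top.
- tray_in (a point): Centre of the inner floor of the fixed square aluminium tray: 114 x 114 mm inside, walls 3 mm thick, top of the walls 16 mm above the bench (13 mm above the inner floor).
- spool: Bystander: spool (steel, 52 mm across, 40 mm tall); origin at its underside's centre; to be left where it is.
- cleaner: Bystander: brass tip cleaner pot (68 mm across, 45 mm tall); origin at its underside's centre; to be left where it is.
- spacer: Bystander: closed plain aluminium spacer ring without a gap (44 mm across, 6 mm thick); origin at its underside's centre; to be left where it is.
Not all that is in view belongs to the job. What is shaped like the part that bears ring_center but purple is not meant. Leave any red look-alike of the part that bears pick_grip alone.

How it is judged:
By the outcome, as a careful person would: the job done as asked, in the order asked, and still so for the second after the job is handed in, with the robot touching nothing.
It also fails if it takes over 69 s, if anything falls off the work surface, if the arm or the gripper's body presses on something with over 40 N, if the wrist force passes 120 N, or if a joint passes its speed limit or range.

## Working session

There is one attempt and no reset: what is moved stays moved. The work goes in short steps, Python scripts to look and compute and a shell command to move; the robot and the scene stay as the last step left them, time stands still between calls to the robot, and variables do not carry over. Pictures are saved under pics/ and viewed, at most 10 in all, crops included, and the job is handed in when it is done.

```bash
mkdir -p pics; cat > h.py <<'E'
import numpy as np, cv2
from station import bot
from scipy.spatial.transform import Rotation as Rn
def deproj(m,d,uv):
    u,v=uv; K=np.array(m["intrinsics"]);
    p=np.array([(u-K[0,2])/K[0,0]*d,(v-K[1,2])/K[1,1]*d,d])
    return np.array(m["R"]).T@(p-np.array(m["t"]))
def atz(m,uv,z):
    R=np.array(m["R"]);t=np.array(m["t"]);c=-R.T@t
    r=deproj(m,1.0,uv)-c
    return c+r*(z-c[2])/r[2]
def proj(m,X):
    p=np.array(m["R"])@np.array(X)+np.array(m["t"]);p=np.array(m["intrinsics"])@p
    return p[:2]/p[2]
def dep(D,uv,r=2):
    u,v=int(round(uv[0])),int(round(uv[1]));w=D[max(0,v-r):v+r+1,max(0,u-r):u+r+1];w=w[w>0]
    return float(np.median(w)) if w.size else 0.
def tcp():
    o=bot.get_obs();return np.array(o["eef_pos"]),Rn.from_quat(np.roll(o["tool_rot"],-1))
E
python3 - <<'E'
from h import *
o=bot.get_obs();print(o)
for c in ["scene","top"]:
    im,D=bot.read_camera(c);m=bot.camera_model(c);cv2.imwrite(f"pics/{c}0.png",im);np.savez(f"{c}0.npz",im=im,D=D)
    print(c,m)
    for n in ["ring_center","ring_end","slot","seat","pick_grip","pick_heel","stand_slot","rest_groove","tray_in","spool","cleaner","spacer"]:
        for r in bot.pinpoint(n,c)[:3]:
            d=dep(D,r["at"]); print(c,n,round(r["score"],2),np.round(r["at"],1),np.round(deproj(m,d,r["at"]),3) if d else None)
E
```

```text
{'t': 0.0, 'q': array([ 1.14791984,  0.47777863,  0.02235624,  1.55641405, -0.01154849,
        1.10926388, -0.08312138]), 'joint_vel': array([ 0.00200812, -0.00015136, -0.00125919, -0.00053391,  0.00012949,
        0.00066427, -0.00040907]), 'joint_torque': array([-4.97675937e-04, -5.96438026e+01,  1.60768960e+00, -2.81189364e+01,
        1.24645833e-02,  9.53784096e-03,  1.07227901e-06]), 'eef_pos': array([ 0.20890964, -0.64158465,  0.40375593]), 'tool_rot': array([-8.48994843e-04,  9.87642440e-01,  1.56721589e-01, -1.81278033e-04]), 'contact_force': array([0.03430998, 0.91732847, 0.40307471]), 'torque': array([-0.00599404,  0.01617588, -0.01777483]), 'grasp_force': 0.0, 'gripper_width': 0.9990968565416972}
scene {'intrinsics': array([[481.24000392,   0.        , 309.72372217],
       [  0.        , 481.24000392, 234.00059282],
       [  0.        ,   0.        ,   1.        ]]), 'R': array([[-0.21422058,  0.97669814,  0.01304976],
       [ 0.58966369,  0.13995957, -0.79542947],
       [-0.77872092, -0.16270239, -0.60590565]]), 't': array([ 0.11466829, -0.2060267 ,  1.29234996])}
s
[... 1611 characters left out ...]
 0.036]
top ring_end 0.73 [262.  252.2] [0.523 0.104 0.036]
top ring_end 0.63 [337.1 259.1] [ 0.514 -0.048  0.   ]
top seat 0.65 [263.9 240. ] [0.548 0.101 0.038]
top pick_grip 0.48 [156.6 274.4] [0.469 0.284 0.116]
top pick_heel 0.57 [175.  335.5] [0.357 0.282 0.001]
top stand_slot 0.67 [158.4 271.6] [0.475 0.285 0.107]
top rest_groove 0.77 [399.  280.5] [ 0.469 -0.175  0.005]
top rest_groove 0.62 [266.5 252.1] [0.523 0.095 0.039]
top rest_groove 0.31 [205.7 204.4] [0.622 0.223 0.039]
top tray_in 0.82 [490.4 244.6] [ 0.544 -0.368  0.002]
top spool 0.92 [202.9 203.1] [0.625 0.229 0.04 ]
top cleaner 0.57 [380.8 184.6] [ 0.665 -0.138  0.035]
top spacer 0.48 [373.9 225.9] [ 0.585 -0.126  0.   ]
```

View pics/scene0.png

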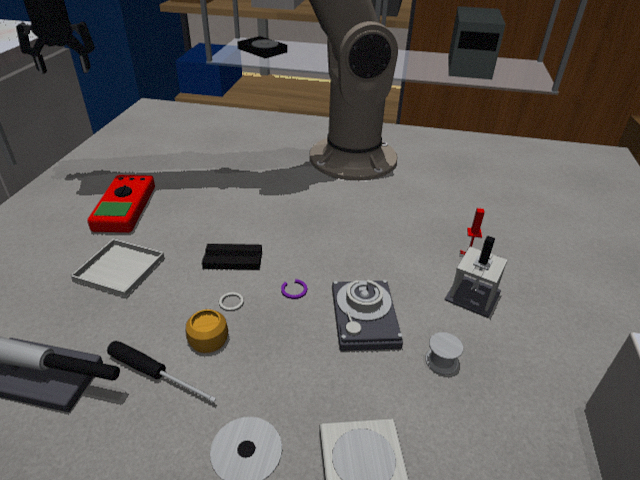

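View pics/top0.png

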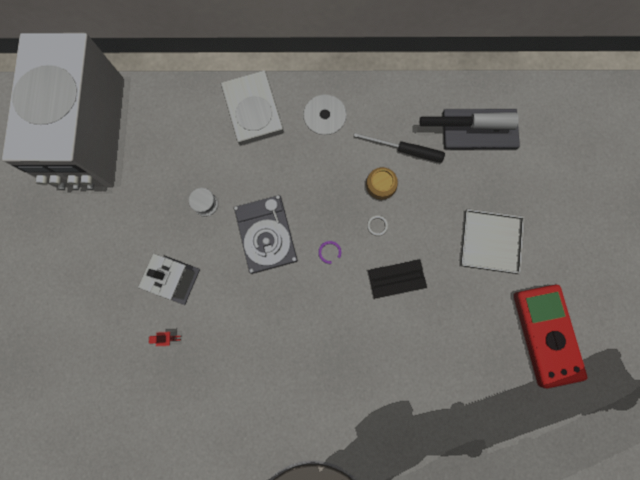

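```bash
python3 - <<'E'
from h import *
p,R=tcp();m=bot.camera_model("wrist");Rc=np.array(m["R"]);c=-Rc.T@np.array(m["t"])
print("cam in tool",R.inv().apply(c-p));print("cam axes in tool\n",R.inv().as_matrix()@Rc.T,m["intrinsics"])
E
python3 -m pendant '[[0.085,0.0315,-0.0232,0,0],[0.085,0.0315,-0.0232,0,0],[0.085,0.0315,-0.0232,0,0],[0.085,0.0315,-0.0232,0,0],[0.085,0.0315,-0.0232,0,0],[0.085,0.0315,-0.0232,0,0],[0.085,0.0315,-0.0232,0,0],[0.085,0.0315,-0.0232,0,0],[0.085,0.0315,-0.0232,0,0],[0.085,0.0315,-0.0232,0,0],[0.085,0.0315,-0.0232,0,0]]' 
python3 -m pendant '[[0.085,0.0158,-0.0378,0,0],[0.085,0.0158,-0.0378,0,0],[0.085,0.0158,-0.0378,0,0],[0.085,0.0158,-0.0378,0,0],[0.085,0.0158,-0.0378,0,0],[0.085,0.0158,-0.0378,0,0],[0.085,0.0158,-0.0378,0,0],[0.085,0.0158,-0.0378,0,0],[0.085,0.0158,-0.0378,0,0],[0.085,0.0158,-0.0378,0,0],[0.085,0.0158,-0.0378,0,0],[0.085,0.0158,-0.0378,0,0]]'
```

```text
cam in tool [0.07842659 0.00018572 0.03072619]
cam axes in tool
 [[ 1.41248295e-04 -9.51734508e-01 -3.06922477e-01]
 [ 9.99998661e-01  6.34812259e-04 -1.50827868e-03]
 [ 1.63031901e-03 -3.06921853e-01  9.51733323e-01]] [[337.37167706   0.         312.35773452]
 [  0.         337.37167706 243.4433983 ]
 [  0.           0.           1.        ]]
t: 2.22
eef_pos: [0.4602, -0.2903, 0.405]
tool_rot: [0.0, 0.988, 0.157, 0.0]
contact_force: [0.8, -0.4, 0.3]
gripper_width: 0.997
grasp_force: 0.0
t: 3.22
eef_pos: [0.4991, 0.2, 0.405]
tool_rot: [0.0, 0.988, 0.157, 0.0]
contact_force: [0.3, 0.2, 0.1]
gripper_width: 0.999
grasp_force: 0.0
```

```bash
python3 - <<'E'
from h import *
m=bot.camera_model("wrist");im,D=bot.read_camera("wrist");cv2.imwrite("pics/w1.png",im);np.savez("w1.npz",im=im,D=D,**{k:np.array(m[k]) for k in m})
for n in ["ring_center","ring_end","slot","seat","pick_grip","pick_heel","stand_slot"]:
    for r in bot.pinpoint(n,"wrist")[:3]:
        d=dep(D,r["at"]); print(n,round(r["score"],2),np.round(r["at"],1),np.round(deproj(m,d,r["at"]),4) if d else None)
E
```

```text
ring_center 0.68 [508.5 243.9] [ 0.5293 -0.0302 -0.    ]
ring_center 0.61 [424.9 202.5] [0.5471 0.0967 0.0384]
ring_end 0.77 [519.5 257. ] [ 0.5194 -0.0473  0.0041]
ring_end 0.61 [417.  223.7] [0.5247 0.0964 0.0406]
slot 0.9 [417. 219.] [0.527  0.0921 0.024 ]
slot 0.28 [199.3 233.4] [0.4756 0.2864 0.1184]
seat 0.67 [423.2 205. ] [0.5442 0.0974 0.0386]
seat 0.53 [227.6 214.5] [0.4852 0.2759 0.0773]
pick_grip 0.7 [198.8 234.2] [0.4754 0.2863 0.1199]
pick_heel 0.72 [206.9 300.4] [0.3562 0.286  0.0125]
pick_heel 0.7 [224.  212.7] [0.4726 0.2877 0.0327]
stand_slot 0.67 [207.5 225. ] [0.4759 0.2872 0.0941]
stand_slot 0.45 [320.4  74. ] [0.6253 0.2337 0.04  ]
```

View pics/w1.png

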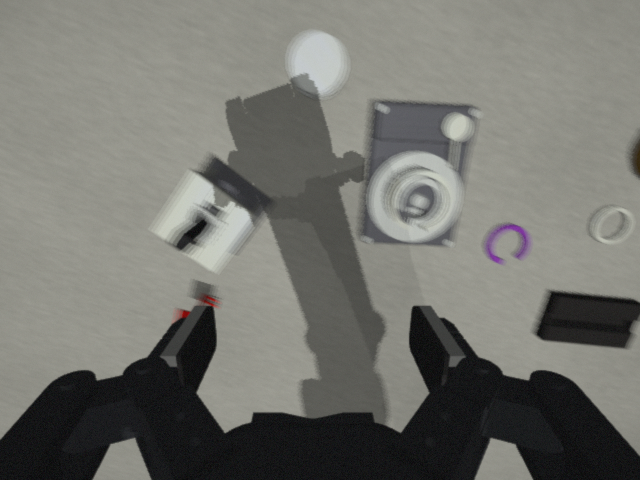

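```bash
python3 -m pendant '[[0.085,0,0.026,0.011,0],[0.085,0,0.026,0.011,0],[0.085,0,0.026,0.011,0],[0.085,0,0.026,0.011,0],[0.085,0,0,0,0],[0.085,0,0,0,0]]' >/dev/null
cat > snap.py <<'E'
from h import *
import sys
def snap(tag,names,cam="wrist",k=2):
    m=bot.camera_model(cam);im,D=bot.read_camera(cam);cv2.imwrite(f"pics/{tag}.png",im);np.savez(tag+".npz",im=im,D=D,**{k:np.array(m[k]) for k in m})
    p,R=tcp();print(tag,"tcp",np.round(p,4),"yaw",np.round(np.degrees(np.arctan2(*R.as_matrix()[[1,0],0])),2))
    for n in names:
        for r in bot.pinpoint(n,cam)[:k]:
            d=dep(D,r["at"]); print(n,round(r["score"],2),np.round(r["at"],1),np.round(deproj(m,d,r["at"]),4) if d else None)
    return m,im,D
if __name__=="__main__": snap(sys.argv[1],sys.argv[2].split(","))
E
python3 snap.py w2 ring_center,ring_end,slot,seat
python3 -m pendant '[[0.085,0.001,-0.0323,-0.005,0],[0.085,0.001,-0.0323,-0.005,0],[0.085,0.001,-0.0323,-0.005,0],[0.085,0.001,-0.0323,-0.005,0],[0.085,0.001,-0.0323,-0.005,0],[0.085,0.001,-0.0323,-0.005,0],[0.085,0,0,0,6.5],[0.085,0,0,0,6.5],[0.085,0,0,0,6.5],[0.085,0,0,0,6.5],[0.085,0,0,0,6.5],[0.085,0,0,0,6.5]]' >/dev/null;python3 -m pendant '[[0.085,0,0,0,0],[0.085,0,0,0,0]]'
python3 snap.py w3 pick_grip,pick_heel,stand_slot
python3 - <<'E'
import cv2,numpy as np
a=cv2.imread("pics/w2.png");b=cv2.imread("pics/w3.png")
cv2.imwrite("pics/c23.png",np.hstack([cv2.resize(x[60:360,170:470],(400,400),interpolation=cv2.INTER_CUBIC) for x in(a,b)]))
E
```

```text
w2 tcp [0.5315 0.098  0.3607] yaw 17.87
ring_center 0.59 [430.4 255.6] [ 5.293e-01 -3.320e-02  1.000e-04]
ring_center 0.18 [ 96.1 222.6] [0.4942 0.2584 0.0781]
ring_end 0.81 [312.6 231.6] [0.5276 0.0946 0.0402]
ring_end 0.56 [440.9 269. ] [ 0.5198 -0.0479  0.0038]
slot 0.65 [315.1 231.3] [0.5284 0.0925 0.0395]
seat 0.8 [316.1 209.9] [0.547  0.0976 0.0387]
t: 5.53
eef_pos: [0.4768, 0.2861, 0.391]
tool_rot: [-0.0, 0.984, -0.18, 0.0]
contact_force: [0.4, 0.3, -0.6]
gripper_width: 0.994
grasp_force: 0.0
w3 tcp [0.4768 0.2859 0.391 ] yaw -20.7
pick_grip 0.98 [311.2 249.4] [0.4759 0.2874 0.1274]
pick_grip 0.89 [358.8 352.4] [0.3583 0.2857 0.098 ]
pick_heel 0.72 [345.2 308.1] [0.352  0.2916 0.0009]
pick_heel 0.7 [314.2 220.8] [0.4716 0.2863 0.0275]
stand_slot 0.54 [496.9  91.9] [0.5265 0.0958 0.0402]
```

View pics/c23.png

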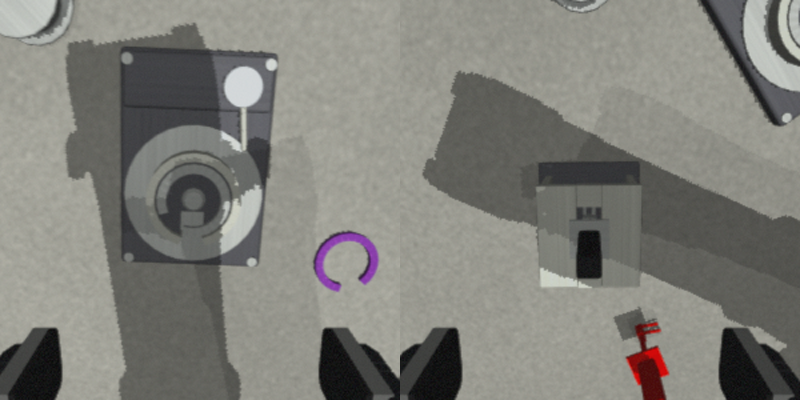

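```bash
cat > fit.py <<'E'
from h import *
def cloud(tag):
    z=np.load(tag+".npz");D=z["D"];K=z["intrinsics"];v,u=np.nonzero(D>0);d=D[v,u]
    P=np.stack([(u-K[0,2])/K[0,0]*d,(v-K[1,2])/K[1,1]*d,d],1)
    return (P-z["t"])@z["R"],z["im"][v,u],np.stack([u,v],1)
def rect(P): 
    (c,s,a)=cv2.minAreaRect((P[:,:2]*1000).astype(np.float32));return np.round(c,1),np.round(s,1),round(a,1)
E
python3 - <<'E'
from fit import *
P,C,U=cloud("w3");n=np.hypot(P[:,0]-.476,P[:,1]-.286)
s=P[(n<.06)&(abs(P[:,2]-.078)<.004)];print("plate",rect(s),np.median(s[:,2]),len(s))
s=P[(n<.04)&(P[:,2]>.124)];print("handle top",rect(s),np.median(s[:,2]),s.mean(0),len(s))
s=P[(n<.04)&(P[:,2]>.079)&(P[:,2]<.086)];print("flange",rect(s),len(s))
P,C,U=cloud("w2");n=np.hypot(P[:,0]-.545,P[:,1]-.097)
h,e=np.histogram(P[n<.1][:,2],np.arange(-.003,.06,.001));print([(round(a*1000),b) for a,b in zip(e,h) if b>60])
n=np.hypot(P[:,0]-.545,P[:,1]-.097)
s=P[(n<.1)&(P[:,2]>.008)];print("casing",rect(s))
z=np.load("w2.npz");im=z["im"];c=im[150:270,250:380];cv2.imwrite("pics/c2.png",cv2.resize(c,None,fx=5,fy=5,interpolation=cv2.INTER_CUBIC))
E
```

```text
plate (array([469.4, 289.7]), array([68.2, 70.5]), 69.8) 0.07827240182750644 5077
handle top (array([480.1, 284.3]), array([79.9, 35.8]), 67.7) 0.30307618209682985 [0.48966571 0.28087016 0.30019952] 22633
flange (array([470.8, 289.2]), array([67.2, 67.3]), 69.3) 1002
[(-2, np.int64(821)), (-1, np.int64(5420)), (0, np.int64(6714)), (1, np.int64(1703)), (2, np.int64(71)), (15, np.int64(101)), (16, np.int64(463)), (17, np.int64(1729)), (18, np.int64(1754)), (19, np.int64(426)), (20, np.int64(84)), (21, np.int64(787)), (22, np.int64(2254)), (23, np.int64(1260)), (24, np.int64(472)), (25, np.int64(1526)), (26, np.int64(1649)), (27, np.int64(457)), (28, np.int64(88)), (31, np.int64(73)), (32, np.int64(317)), (33, np.int64(301)), (34, np.int64(257)), (35, np.int64(630)), (36, np.int64(356)), (37, np.int64(110)), (38, np.int64(145)), (39, np.int64(305)), (40, np.int64(904)), (41, np.int64(835)), (42, np.int64(129))]
casing (array([565.5, 105.6]), array([147. , 148.9]), 15.4)
```

View pics/c2.png

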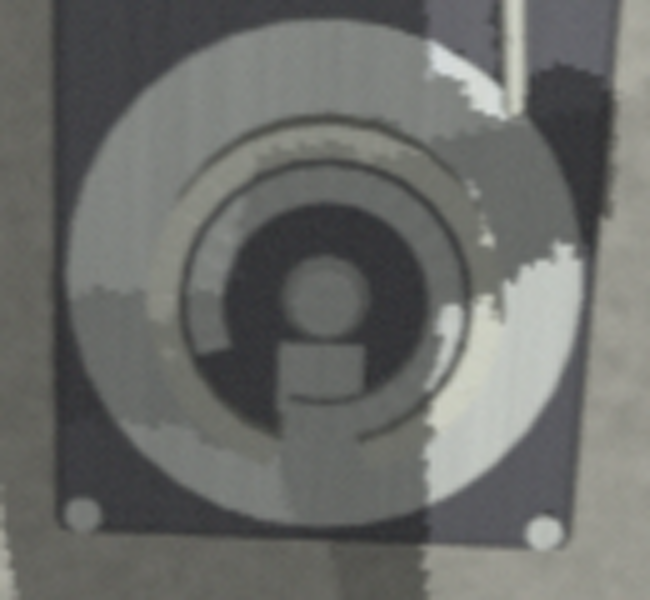

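```bash
python3 - <<'E'
from fit import *
from scipy.optimize import least_squares
P,C,U=cloud("w3");n=np.hypot(P[:,0]-.476,P[:,1]-.286)
s=P[(n<.03)&(P[:,2]>.129)&(P[:,2]<.14)];print("handle top",rect(s),np.median(s[:,2]),s.mean(0),len(s))
s=P[(n<.03)&(P[:,2]>.0795)&(P[:,2]<.084)];print("flange",rect(s),len(s),np.median(s[:,2]))
s=P[(n<.06)&(abs(P[:,2]-.078)<.0015)];print("plate",rect(s),np.median(s[:,2]),len(s))
P,C,U=cloud("w2");c0=np.array([.545,.0985])
for it in range(3):
    n=np.hypot(*(P[:,:2]-c0).T)
    s=P[(n>.024)&(n<.034)&(P[:,2]>.039)&(P[:,2]<.044)]
    f=least_squares(lambda q:np.hypot(s[:,0]-q[0],s[:,1]-q[1])-q[2],[*c0,.028],loss="soft_l1",f_scale=.001)
    c0=f.x[:2]
print("collar",f.x,len(s),rect(s))
for a,b in [(35,45),(27,30),(19,23),(9.5,17),(0,7)]:
    s=P[(n>a/1e3)&(n<b/1e3)];print(a,b,np.round(np.percentile(s[:,2],[10,25,50,75,90])*1e3,1))
n=np.hypot(*(P[:,:2]-c0).T)
s=P[(n<.135)&(P[:,2]>.010)&(P[:,2]<.05)];print("casing",rect(s))
s=P[(n<.06)&(P[:,2]>.0205)&(P[:,2]<.025)];print("platter",rect(s))
# slot: low points in annulus 26..30 below rim
s=P[(n>.026)&(n<.0305)&(P[:,2]<.035)];a=np.degrees(np.arctan2(s[:,1]-c0[1],s[:,0]-c0[0]))%360;print("slot ang",len(s),np.median(a),a.min(),a.max())
E
```

```text
handle top (array([470.1, 289.3]), array([13.9, 13.2]), 68.9) 0.13288285461174992 [0.47057638 0.28917664 0.13272593] 366
flange (array([478.2, 287.5]), array([52.4, 53.4]), 60.9) 569 0.08107752412597193
plate (array([469.5, 289.7]), array([68.1, 70.5]), 69.8) 0.07817917881049134 4430
collar [0.54666416 0.09823906 0.02827466] 1242 (array([547.2,  98.2]), array([60.4, 62. ]), 14.2)
35 45 [ 22.3  23.2 233.  262.4 267.3]
27 30 [ 41.  258.8 269.3 275.3 278.7]
19 23 [ 40.3 265.  273.8 279.3 282.6]
9.5 17 [ 36.2 264.5 270.9 278.9 283. ]
0 7 [261.8 266.3 270.8 274.8 277. ]
casing (array([563.8, 123.4]), array([153.2, 141.8]), 15.3)
platter (array([550.7,  96.3]), array([ 94.4, 103.8]), 66.8)
slot ang 14 187.6854962081207 21.429086209502984 215.62633759903102
```

```bash
python3 -m pendant '[[0.085,-0.0036,-0.0004,0.02,-0.4],[0.085,-0.0036,-0.0004,0.036,0],[0.085,0,0,0.036,0],[0.085,0,0,0.026,0],[0.085,0,0,0.01,0],[0.085,0,0,0,0],[0.085,0,0,0,0]]' 60
python3 - <<'E'
from fit import *
P,C,U=cloud("w2");c0=np.array([.5467,.0982]);P=P[P[:,2]<.05]
n=np.hypot(*(P[:,:2]-c0).T)
for a,b in [(35,45),(27,30),(19,23),(9.5,17),(0,7)]:
    s=P[(n>a/1e3)&(n<b/1e3)];print(a,b,np.round(np.percentile(s[:,2],[10,25,50,75,90])*1e3,1))
s=P[(n<.058)&(P[:,2]>.0205)&(P[:,2]<.025)];print("platter",rect(s))
s=P[(n>.0265)&(n<.0300)&(P[:,2]<.030)];a=np.degrees(np.arctan2(s[:,1]-c0[1],s[:,0]-c0[0]))%360;print("slot ang",len(s),np.median(a),np.sort(a).round(1))
s=P[(n<.16)&(P[:,2]>.010)];lab=s[:,:2]-c0
for t in (13,14,15,16,17,18):
    e=np.array([[np.cos(np.radians(t)),np.sin(np.radians(t))],[-np.sin(np.radians(t)),np.cos(np.radians(t))]]);q=(lab@e.T);q=q[abs(q[:,1])<.06];h=np.histogram(q[abs(q[:,0])<.06][:,1],np.arange(-.06,.06,.002))[0];print(t,h[:8],h[-8:])
E
```

```text
t: 6.32
eef_pos: [0.4711, 0.289, 0.2633]
tool_rot: [-0.0, 0.984, -0.178, 0.0]
contact_force: [0.0, 0.4, 0.4]
gripper_width: 0.997
grasp_force: 0.0
35 45 [21.7 22.1 22.6 23.1 23.5]
27 30 [40.2 40.6 41.1 41.5 42. ]
19 23 [35.  39.7 40.5 41.  41.4]
9.5 17 [23.2 35.  35.5 36.  36.4]
0 7 [37.  37.9 38.5 39.  39.4]
platter (array([546.1,  98.2]), array([94.3, 93.9]), 64.2)
slot ang 2 185.6371134135644 [181.1 190.2]
13 [  0   0   0   7  78 187 224 244] [257 254 243 222 120  34   0   0]
14 [  0   0   0   0  72 217 220 255] [254 260 250 225 120   1   0   0]
15 [  0   0   0   0  76 229 229 244] [238 252 269 240  69   0   0   0]
16 [  0   0   0   0  93 223 241 248] [241 235 253 230  88   0   0   0]
17 [  0   0   0   9 107 222 240 247] [254 246 240 213  86   0   0   0]
18 [  0   0   0  32 111 218 235 244] [242 253 226 192  90   7   0   0]
```

```bash
python3 - <<'E'
from h import *
z=np.load("w2.npz");m={k:z[k] for k in("intrinsics","R","t")};c0=np.array([.5465,.0982])
for q in [(278,343),(365,343),(321.5,343),(280,400),(366,390)]:
    X=atz(m,(250+(q[0]-2)/5,150+(q[1]-2)/5),.0355);d=X[:2]-c0;a=np.radians(15.3);print(q,X.round(4),"in slot frame mm",np.round([1e3*(d@[np.cos(a),np.sin(a)]),1e3*(d@[-np.sin(a),np.cos(a)])],1))
E
python3 -m pendant '[[0.01,0,0,0,0],[0.01,0,0,0,0],[0.01,0,0,0,0],[0.01,0,0,0,0],[0.01,0,0,0,0],[0.01,0,0,0,0],[0.01,0,0,0,0],[0.01,0,0,0,0]]' 60
```

```text
(278, 343) [0.5362 0.1043 0.0355] in slot frame mm [-8.3  8.6]
(365, 343) [0.5409 0.0895 0.0355] in slot frame mm [-7.7 -7. ]
(321.5, 343) [0.5386 0.0969 0.0355] in slot frame mm [-8.   0.8]
(280, 400) [0.5262 0.1008 0.0355] in slot frame mm [-18.9   7.8]
(366, 390) [0.5327 0.0866 0.0355] in slot frame mm [-16.3  -7.6]
t: 6.98
eef_pos: [0.4709, 0.2887, 0.2632]
tool_rot: [-0.0, 0.984, -0.179, 0.0]
contact_force: [-0.7, -0.7, 6.3]
gripper_width: 0.154
grasp_force: 58.3
```

```bash
python3 -m pendant '[[0.01,0,0,-0.01,0],[0.01,0,0,-0.03,0],[0.01,0,0,-0.04,0],[0.01,0.0137,0.0323,0,0],[0.01,0.0137,0.0323,0,0],[0.01,0.0137,0.0323,0,0],[0.01,0.0137,0.0323,0,0],[0.01,0.0137,0.0323,0,0],[0.01,0.0137,0.0323,0,0]]' && python3 -m pendant '[[0.01,0,0,0.01,-6.2],[0.01,0,0,0.01,-6.2],[0.01,0,0,0.01,-6.2],[0.01,0,0,0.01,-6.2],[0.01,0,0,0.007,-6.2],[0.01,0,0,0,-6.2],[0.01,0,0,0,0],[0.01,0,0,0,0]]'
python3 snap.py w4 pick_heel,slot,seat,ring_end,ring_center
```

```text
t: 7.73
eef_pos: [0.4793, 0.0767, 0.3432]
tool_rot: [-0.0, 0.984, -0.178, 0.0]
contact_force: [0.8, 0.4, -1.1]
gripper_width: 0.151
grasp_force: 73.7
t: 8.4
eef_pos: [0.4797, 0.0783, 0.296]
tool_rot: [-0.0, 0.99, 0.143, 0.0]
contact_force: [-0.3, 0.7, -0.1]
gripper_width: 0.154
grasp_force: 73.5
w4 tcp [0.4798 0.0783 0.2961] yaw 16.43
pick_heel 0.92 [312.1 256.4] [0.481  0.079  0.0546]
pick_heel 0.57 [ 38.7 307.2] [0.3559 0.2835 0.0104]
slot 0.66 [313.6 176.9] [0.5294 0.0923 0.0375]
seat 0.64 [311.2 147.1] [0.5473 0.0992 0.0387]
ring_end 0.96 [478.8 234.8] [ 0.5193 -0.0491  0.0051]
ring_end 0.59 [307.4 181.1] [0.5259 0.0956 0.0404]
```

View pics/w4.png

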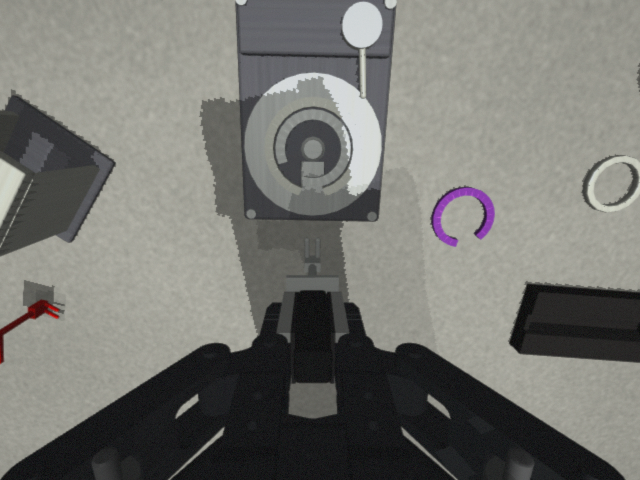

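```bash
python3 - <<'E'
from h import *
out=[]
for tag in("w2","w4"):
    z=np.load(tag+".npz");m={k:z[k] for k in("intrinsics","R","t")};a=np.radians(16.4);c0=np.array([.5465,.0982])
    N=400;s=6.0 # px/mm
    jj,ii=np.meshgrid(np.arange(N),np.arange(N))
    X=(350-ii)/s-50*0-45; Y=(200-jj)/s   # up = slot x, left = slot y (mm)
    W=np.stack([c0[0]+(X*np.cos(a)-Y*np.sin(a))/1e3,c0[1]+(X*np.sin(a)+Y*np.cos(a))/1e3,np.full(X.shape,.0355)],-1)
    p=(W@m["R"].T+m["t"])@m["intrinsics"].T;p=p[...,:2]/p[...,2:]
    r=cv2.remap(z["im"],p[...,0].astype(np.float32),p[...,1].astype(np.float32),cv2.INTER_CUBIC)
    r=cv2.convertScaleAbs(r,alpha=1.5)
    for y in(-8,8): cv2.line(r,(int(200-y*s),350),(int(200-y*s),399),(0,255,0),1)
    for y in(-8,8): cv2.line(r,(int(200-y*s),0),(int(200-y*s),20),(0,255,0),1)
    cy=int(350-45*s)
    cv2.circle(r,(200,cy),3,(0,0,255),-1);cv2.line(r,(0,int(350-(45-8)*s)),(40,int(350-(45-8)*s)),(0,255,0),1)
    cv2.circle(r,(200,cy),int(8*s),(0,0,255),1)
    out.append(r)
cv2.imwrite("pics/rect.png",np.hstack(out))
E
```

```text
(no output)
```

View pics/rect.png

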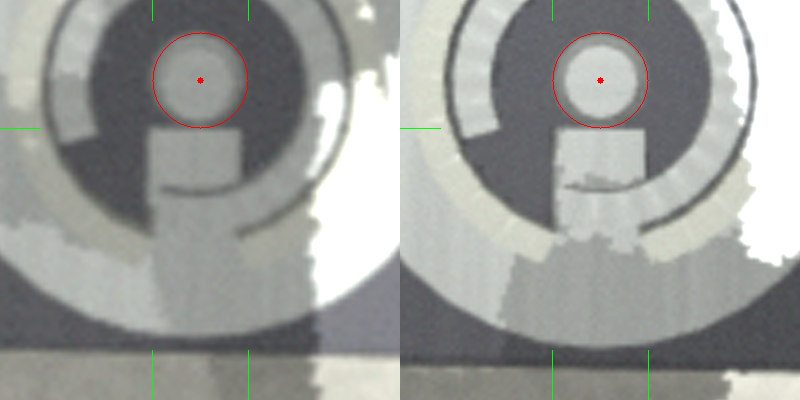

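```bash
python3 -m pendant '[[0.01,0,0.0007,0.015,0],[0.01,0,0,0.0148,0],[0.01,0,0,0,0],[0.01,0.01,0,0,0],[0.01,0.01,0,0,0],[0.01,0.007,0,0,0],[0.01,0.005,0,0,0],[0.01,0.004,0,0,0],[0.01,0.004,0,0,0],[0.01,0,0,0,0],[0.01,0,0,0,0]]'
python3 snap.py w5 pick_heel,slot,ring_end
```

```text
t: 9.62
eef_pos: [0.5185, 0.0893, 0.2662]
tool_rot: [-0.0, 0.989, 0.145, 0.001]
contact_force: [1.4, -0.3, 2.2]
gripper_width: 0.15
grasp_force: 73.8
w5 tcp [0.5184 0.0892 0.2662] yaw 16.64
pick_heel 0.66 [ 26.1 367.9] [0.3549 0.2828 0.0064]
slot 0.71 [310.1 251.2] [0.5283 0.0938 0.0404]
ring_end 0.95 [306.6 253.6] [0.5263 0.0954 0.0405]
ring_end 0.58 [488.4 297.2] [ 0.5198 -0.0493  0.0046]
```

```bash
python3 -m pendant '[[0.01,0,0,-0.002,0],[0.01,0,0,-0.002,0],[0.01,0,0,-0.002,0],[0.01,0,0,-0.002,0],[0.01,0,0,-0.002,0],[0.01,0,0,-0.002,0],[0.01,0,0,-0.002,0],[0.01,0,0,-0.002,0],[0.01,0,0,-0.002,0],[0.01,0,0,-0.002,0],[0.01,0,0,-0.002,0],[0.01,0,0,-0.002,0]]'; python3 snap.py w6 ring_end,ring_center
python3 - <<'E'
import cv2,numpy as np
im=cv2.imread("pics/w6.png");cv2.imwrite("pics/c6.png",cv2.resize(im[130:330,210:410],(600,600),interpolation=cv2.INTER_CUBIC))
E
```

```text
t: 10.82
eef_pos: [0.5182, 0.0891, 0.2901]
tool_rot: [-0.0, 0.989, 0.145, -0.0]
contact_force: [-0.3, -0.1, -0.5]
gripper_width: 0.152
grasp_force: 73.7
w6 tcp [0.5183 0.0892 0.2904] yaw 16.64
ring_end 0.79 [471.4 281.1] [ 0.52   -0.0482  0.0018]
ring_end 0.56 [307.  248.9] [0.5276 0.0955 0.0611]
```

View pics/c6.png

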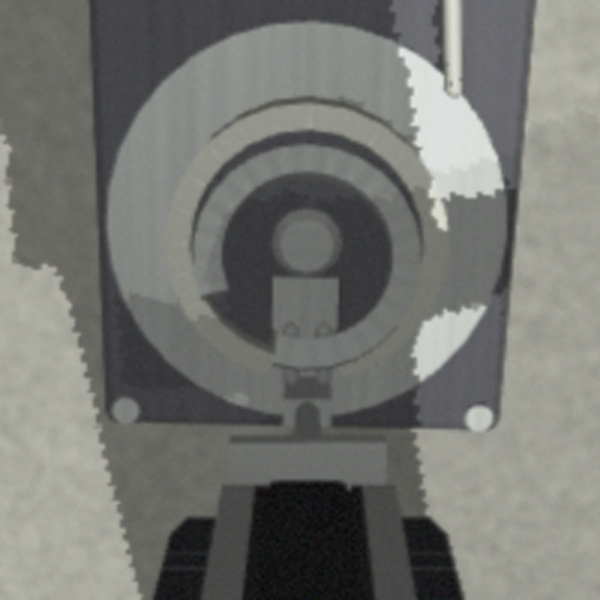

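```bash
python3 -m pendant '[[0.01,0,0,-0.0025,0],[0.01,0,0,-0.0025,0],[0.01,0,0,-0.0025,0],[0.01,0,0,-0.0025,0],[0.01,0,0,-0.0025,0],[0.01,0,0,-0.0025,0],[0.01,0,0,-0.0025,0],[0.01,0,0,-0.0025,0],[0.01,0,0,-0.0025,0],[0.01,0,0,-0.0025,0],[0.01,0,0,-0.0025,0],[0.01,0,0,-0.0025,0]]' >/dev/null; python3 -m pendant '[[0.01,0,0,-0.0025,0],[0.01,0,0,-0.0025,0],[0.01,0,0,-0.0025,0],[0.01,0,0,-0.003,0],[0.01,0,0,-0.003,0],[0.01,0,0,-0.003,0],[0.01,0,0,-0.003,0],[0.01,0,0,-0.003,0],[0.01,0,0,-0.002,0],[0.01,0,0,0,0],[0.01,0,0,0,0],[0.01,0,0,0,0]]'; python3 snap.py w7 ring_end,ring_center,rest_groove,tray_in
python3 - <<'E'
from fit import *
P,C,U=cloud("w7");p,R=tcp()
q=R.inv().apply(P-p)*1e3   # tool frame mm; heel at z=240
s=q[(abs(q[:,0])<30)&(abs(q[:,1])<30)&(q[:,2]>228)&(q[:,2]<285)]
print(len(s)); 
for a in range(228,285,4):
    t=s[(s[:,2]>=a)&(s[:,2]<a+4)]
    if len(t):print(a,len(t),np.percentile(t[:,0],[5,50,95]).round(1),np.percentile(t[:,1],[5,50,95]).round(1))
E
python3 - <<'E'
from snap import snap
import cv2
m,im,D=snap("s7",["ring_center","rest_groove","pick_heel"],"scene")
a=cv2.resize(im[190:330,170:430],(780,420),interpolation=cv2.INTER_CUBIC)
cv2.imwrite("pics/s7c.png",a)
E
```

```text
t: 12.97
eef_pos: [0.5181, 0.0891, 0.3443]
tool_rot: [0.0, 0.989, 0.145, -0.0]
contact_force: [0.2, -0.4, -1.4]
gripper_width: 0.147
grasp_force: 73.7
w7 tcp [0.5181 0.0891 0.3442] yaw 16.63
ring_end 0.96 [308.2 238.7] [0.5343 0.0967 0.1159]
ring_end 0.63 [451.2 258.9] [ 0.5213 -0.051   0.0048]
ring_center 0.87 [434.7 246.2] [ 5.278e-01 -3.260e-02  2.000e-04]
ring_center 0.79 [309.7 231.2] [0.5136 0.0905 0.023 ]
rest_groove 0.65 [536.1 331.6] [ 0.4714 -0.1705  0.0036]
1319
228 334 [-2.7 12.6 18.2] [-4.7  2.8 10.9]
232 119 [ 1.5 11.  18.2] [-3.5  8.5 15.7]
236 171 [ 1.5  6.7 12.8] [-4.9  1.6 18.2]
240 129 [ 1.6 19.7 23.9] [-20.8 -16.1  20.2]
244 45 [ 9.6 22.1 24.6] [-22.6 -17.4  21.6]
248 28 [ 9.7 21.7 25. ] [-22.9 -16.8  22.2]
252 25 [ 9.4 11.1 24.8] [-21.4  16.9  22.4]
256 42 [ 8.4 10.8 24. ] [-19.8  15.2  20.6]
260 75 [ 7.8 11.8 23.9] [-18.9  12.6  19.1]
264 116 [ 8.7 13.  22.2] [-14.9   7.2  14.3]
268 204 [11.  14.6 20.2] [-9.9 -0.4  9.8]
272 29 [12.7 16.7 19.8] [-9.  -0.4  9.7]
276 2 [16.2 16.8 17.4] [-3.2 -1.2  0.8]
s7 tcp [0.5182 0.0891 0.3443] yaw 16.64
ring_center 0.62 [367.9 264.4] [ 0.4262  0.0932 -0.0019]
ring_center 0.5 [293.2 285.1] [ 0.518  -0.0352 -0.0007]
rest_groove 0.83 [232.3 257.9] [ 0.4867 -0.1642  0.0148]
pick_heel 0.84 [367.5 253.7] [0.5345 0.0957 0.1133]
pick_heel 0.54 [471.  257.5] [0.4595 0.2717 0.0777]
```

```bash
python3 - <<'E'
from fit import *
m=bot.camera_model("top");z=np.load("top0.npz");np.savez("top0.npz",im=z["im"],D=z["D"],**{k:np.array(m[k]) for k in m})
for tag in("top0","w7"):
    P,C,U=cloud(tag)
    s=P[(abs(P[:,0]-.475)<.06)&(abs(P[:,1]+.172)<.085)&(P[:,2]>.007)&(P[:,2]<.022)]
    print(tag,"rest",rect(s),np.percentile(s[:,2],[10,50,90]).round(4),len(s))
    d=C.astype(int).max(1)<45
    s=P[(abs(P[:,0]-.475)<.06)&(abs(P[:,1]+.172)<.09)&(P[:,2]<.022)&d];print("  dark",rect(s),len(s))
P,C,U=cloud("top0")
s=P[(abs(P[:,0]-.545)<.09)&(abs(P[:,1]+.37)<.1)&(P[:,2]>.009)&(P[:,2]<.022)];print("tray walls",rect(s),len(s))
P,C,U=cloud("w7");p,R=tcp();q=R.inv().apply(P-p)*1e3
s=q[(abs(q[:,0])<30)&(abs(q[:,1])<30)&(q[:,2]>246)&(q[:,2]<285)]
A=np.c_[s[:,1:],np.ones(len(s))]
for _ in range(8):
    k=np.linalg.lstsq(A,s[:,0],rcond=None)[0];r=abs(A@k-s[:,0]);g=r<4;A=A[g];s=s[g]
print("plane x=a*y+b*z+c",k,len(s),"twist",np.degrees(np.arctan(k[0])),"lean",np.degrees(np.arctan(k[1])),"x at z=250:",k[1]*250+k[2], s[:,1].min(),s[:,1].max(),s[:,2].max())
E
```

```text
top0 rest (array([ 471.6, -169.2]), array([ 60.1, 110.6]), 11.5) [0.0116 0.0152 0.0175] 1344
  dark (array([ 471.8, -169.3]), array([ 57.1, 109.4]), 11.8) 1479
w7 rest (array([ 472.5, -169.8]), array([ 61.3, 112.2]), 11.9) [0.0102 0.0155 0.0165] 5369
  dark (array([ 473.4, -168.6]), array([ 59.3, 110.2]), 11.4) 5536
tray walls (array([ 549.7, -369. ]), array([122.8, 120.4]), 81.8) 478
plane x=a*y+b*z+c [-0.34696195 -0.09800095 41.22335551] 542 twist -19.13482831955836 lean -5.597168007356393 x at z=250: 16.72311682579158 -23.249107804789148 23.01812230313887 276.75604447221536
```

View pics/w7.png

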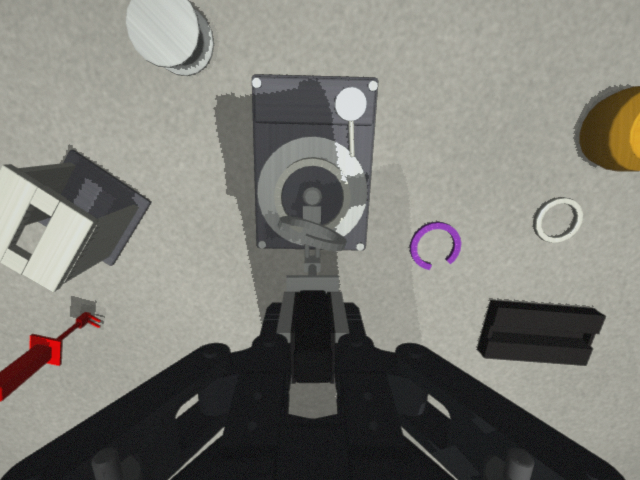

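```bash
python3 -m pendant '[[0.01,-0.0014,0.0024,0,0],[0.01,-0.0028,0.0048,0,0],[0.01,-0.0041,0.0072,0,0],[0.01,-0.0055,0.0096,0,0],[0.01,-0.0066,0.0115,0,0],[0.01,-0.0066,0.0115,0,0],[0.01,-0.0066,0.0115,0,0],[0.01,-0.0066,0.0115,0,0],[0.01,-0.0066,0.0115,0,0],[0.01,-0.0066,0.0115,0,0],[0.01,-0.0066,0.0115,0,0],[0.01,-0.0066,0.0115,0,0]]' >/dev/null; python3 -m pendant '[[0.01,-0.0066,0.0115,0,0],[0.01,-0.0066,0.0115,0,0],[0.01,-0.0066,0.0115,0,0],[0.01,-0.0066,0.0115,0,0],[0.01,-0.0066,0.0115,0,0],[0.01,-0.0066,0.0115,0,0],[0.01,-0.0066,0.0115,0,0],[0.01,-0.0055,0.0096,0,0],[0.01,-0.0044,0.0077,0,0],[0.01,-0.0033,0.0058,0,0],[0.01,-0.0022,0.0038,0,0],[0.01,-0.0011,0.0019,0,0]]' >/dev/null; python3 -m pendant '[[0.01,0,0,0,-1],[0.01,0,0,0,-2],[0.01,0,0,0,-2],[0.01,0,0,0,-2],[0.01,0,0,0,-2],[0.01,0,0,0,-2],[0.01,0,0,0,-2],[0.01,0,0,0,-1.2],[0.01,0,0,0,0],[0.01,0,0,0,0],[0.01,0,0,0,0],[0.01,0,0,0,0]]'
cat > ring.py <<'E'
from fit import *
from snap import snap
import sys
tag=sys.argv[1];snap(tag,["rest_groove","ring_center","pick_heel"])
P,C,U=cloud(tag);p,R=tcp();q=R.inv().apply(P-p)*1e3
s=q[(abs(q[:,0])<32)&(abs(q[:,1])<30)&(q[:,2]>246)&(q[:,2]<285)&(P[:,2]>.021)]
A=np.c_[s[:,1:],np.ones(len(s))]
for _ in range(8):
    k=np.linalg.lstsq(A,s[:,0],rcond=None)[0];g=abs(A@k-s[:,0])<4;A=A[g];s=s[g]
tw=np.degrees(np.arctan(k[0]));yaw=np.degrees(np.arctan2(*R.as_matrix()[[1,0],0]))
print("plane",k.round(3),len(s),"twist",tw.round(1),"tangent world",(yaw-90+tw)%180,"y",np.percentile(s[:,1],[1,99]).round(1),"zmax",s[:,2].max().round(1))
b=R.apply(np.array([k[1]*277+k[2],0,277])/1e3)+p;print("ring bottom",b.round(4))
s=P[(abs(P[:,0]-.475)<.06)&(abs(P[:,1]+.172)<.085)&(P[:,2]>.013)&(P[:,2]<.019)];print("rest",rect(s),len(s))
E
python3 ring.py w8
```

```text
t: 16.42
eef_pos: [0.4589, -0.1636, 0.3444]
tool_rot: [0.0, 0.964, 0.266, 0.0]
contact_force: [0.2, -0.0, -1.3]
gripper_width: 0.155
grasp_force: 73.5
w8 tcp [ 0.4588 -0.1637  0.3444] yaw 30.82
rest_groove 0.69 [324.4 215.4] [ 0.4699 -0.1698  0.0042]
rest_groove 0.17 [313.5 262. ] [ 0.4605 -0.1633  0.1139]
ring_center 0.9 [311.5 234.2] [ 0.451  -0.167   0.0167]
pick_heel 0.94 [312.6 257.8] [ 0.4607 -0.1625  0.1077]
pick_heel 0.36 [539.8 248.4] [ 0.5489 -0.3667  0.003 ]
plane [-0.349 -0.075 35.955] 559 twist -19.2 tangent world 101.6062885397978 y [-22.3  21.8] zmax 276.5
ring bottom [ 0.4718 -0.156   0.0674]
rest (array([ 472.3, -170. ]), array([ 60.4, 110.2]), 11.7) 4823
```

```bash
python3 -m pendant '[[0.01,-0.0005,0.0015,0.003,0],[0.01,-0.0005,0.0016,0.006,0],[0.01,-0.0006,0.0016,0.008,0],[0.01,0,0,0.008,0],[0.01,0,0,0.008,0],[0.01,0,0,0.007,0],[0.01,0,0,0.006,0],[0.01,0,0,0.005,0],[0.01,0,0,0.003,0],[0.01,0,0,0.001,0],[0.01,0,0,0,0],[0.01,0,0,0,0]]'; python3 ring.py w9
```

```text
t: 17.62
eef_pos: [0.46, -0.1686, 0.2896]
tool_rot: [0.0, 0.964, 0.266, 0.0]
contact_force: [0.1, 0.5, -1.7]
gripper_width: 0.151
grasp_force: 73.5
w9 tcp [ 0.46   -0.1687  0.2897] yaw 30.84
rest_groove 0.98 [319.1 229.8] [ 0.4728 -0.1666  0.0201]
ring_center 0.61 [313.  232.8] [ 0.4656 -0.1656  0.0084]
ring_center 0.35 [313.7 260.2] [ 0.4619 -0.1684  0.0559]
pick_heel 0.93 [314.4 256.1] [ 0.4627 -0.1685  0.0501]
plane [-0.347 -0.117 46.757] 350 twist -19.2 tangent world 101.67039296334309 y [-22.4  22.3] zmax 268.7
ring bottom [ 0.4726 -0.1613  0.0127]
rest (array([ 472.5, -170.1]), array([ 60.2, 110.4]), 11.7) 7953
```

```bash
python3 -m pendant '[[0.01,0,0,0.002,0],[0.01,0,0,0.002,0],[0.01,0,0,0.002,0],[0.01,0,0,0.0015,0],[0.01,0,0,0.0015,0],[0.01,0,0,0.0015,0],[0.01,0,0,0.0015,0],[0.01,0,0,0.002,0],[0.01,0,0,0.002,0],[0.01,0,0,0.002,0],[0.01,0,0,0.002,0],[0.01,0,0,0,0]]'; python3 -m pendant '[[0.01,0,0,0.001,0],[0.01,0,0,0,0],[0.01,0,0,0,0]]' >/dev/null
cat > rr.py <<'E'
from fit import *
from snap import snap
import sys
tag,cam=sys.argv[1:3];snap(tag,["ring_center","ring_end"],cam)
P,C,U=cloud(tag);a=np.radians(11.7);e=np.array([[np.cos(a),np.sin(a)],[-np.sin(a),np.cos(a)]])
q=np.c_[(P[:,:2]-[.4724,-.170])@e.T,P[:,2]-.004]*1e3
s=q[(abs(q[:,0])<25)&(abs(q[:,1])<48)&(q[:,2]>14.5)&(q[:,2]<52)]
for z in range(14,54,4):
    t=s[(s[:,2]>=z)&(s[:,2]<z+4)]
    if len(t)>3: print(z,len(t),"x",np.percentile(t[:,0],[5,25,50,75,95]).round(1),"y",np.percentile(t[:,1],[2,25,50,75,98]).round(1))
E
python3 rr.py w10 wrist
```

```text
t: 18.82
eef_pos: [0.4597, -0.1686, 0.269]
tool_rot: [-0.0, 0.964, 0.266, -0.0]
contact_force: [-0.1, -0.1, 1.2]
gripper_width: 0.154
grasp_force: 73.6
w10 tcp [ 0.4598 -0.1686  0.2684] yaw 30.84
ring_center 0.76 [323.  240.1] [ 0.4687 -0.172   0.0048]
ring_end 0.84 [200.6  81.4] [ 0.5184 -0.0518  0.0054]
ring_end 0.7 [331.3 255.9] [ 0.4747 -0.1725  0.0518]
14 67 x [-0.2  1.1  3.   3.9  4.3] y [-19.2 -14.6 -13.1  18.4  24. ]
18 49 x [-10.6   2.1   3.9   4.    4.2] y [-21.2 -16.9 -15.5  19.3  24.5]
22 88 x [-11.5  -9.9  -7.5   3.9   4.2] y [-21.    0.9   6.    9.3  25.7]
26 222 x [-10.9  -6.1  -2.    2.2   4.2] y [-20.5   3.7   6.5  11.2  25.7]
30 97 x [-11.5  -9.9   1.2   3.9   4.3] y [-20.8   1.2   7.1  21.7  25.2]
34 218 x [-15.5 -12.4  -9.9   3.1   4.2] y [-19.2  -0.1   6.   15.   23.7]
38 175 x [-11.5   0.3   2.    3.7   4.2] y [-17.3 -12.4  15.3  18.8  21.6]
42 146 x [-11.5   0.1   2.2   3.9   4.3] y [-13.9 -11.   -8.    0.5   5.8]
46 141 x [-11.7  -0.3   1.3   2.9   4.2] y [-8.6 -5.4 -2.8 -0.3  6.1]
50 8 x [-11.9 -11.4 -11.1 -10.9 -10.8] y [2.8 3.4 4.2 4.7 5.9]
```

```bash
python3 -m pendant '[[0.01,-0.002,0,0,0],[0.01,-0.003,0,0,0],[0.01,-0.003,0,0,0],[0.01,-0.003,0,0,0],[0.01,-0.003,0,0,0],[0.01,-0.004,0,0,0],[0.01,-0.005,0,0,0],[0.01,-0.005,0,0,0],[0.01,-0.006,0,0,0],[0.01,-0.006,0,0,0],[0.01,0,0,0,0]]'; python3 rr.py w11 wrist
```

```text
t: 20.13
eef_pos: [0.4241, -0.19, 0.2682]
tool_rot: [-0.0, 0.964, 0.265, -0.001]
contact_force: [-0.0, -0.5, -1.4]
gripper_width: 0.15
grasp_force: 73.6
w11 tcp [ 0.4248 -0.1897  0.2684] yaw 30.76
ring_center 0.61 [320.3 176.7] [ 0.4704 -0.1684  0.0044]
ring_end 0.77 [193.8   1.7] [ 0.5193 -0.0519  0.0053]
ring_end 0.76 [332.8 183.8] [ 0.4749 -0.1725  0.0517]
14 22 x [2.5 2.8 3.4 4.  4.1] y [-18.2 -14.2 -13.1  18.4  22.9]
18 21 x [3.3 3.9 4.  4.1 4.2] y [-21.1 -18.1 -15.2  21.1  25.3]
22 12 x [3.7 4.  4.1 4.1 4.2] y [-21.  -16.4  21.   24.2  26.2]
26 25 x [-0.4  2.3  4.   4.1  4.1] y [-21.5 -17.5  21.8  25.5  26. ]
30 40 x [-0.5  0.8  3.   4.   4.1] y [-20.9 -19.9  21.9  24.6  25.2]
34 92 x [-0.6  0.6  1.9  3.6  4.1] y [-19.5 -17.6  15.7  22.5  23.9]
38 155 x [-0.6  0.5  1.9  3.3  4.1] y [-17.  -14.1  16.7  19.2  21.5]
42 119 x [-0.6  0.5  1.8  3.4  4.1] y [-14.1 -11.8  -9.8  -7.1   1.3]
46 144 x [-0.7  0.4  1.7  2.9  3.9] y [-8.4 -5.4 -3.3 -1.2  0.6]
```

```bash
python3 -m pendant '[[0.01,0,0,-0.02,0],[0.01,0,0,-0.03,0],[0.01,0,0,-0.027,0],[0.01,0.0219,-0.0298,0,0],[0.01,0.0219,-0.0298,0,0],[0.01,0.0219,-0.0298,0,0],[0.01,0.0219,-0.0298,0,0],[0.01,0.0219,-0.0298,0,0],[0.01,0.0219,-0.0298,0,0],[0.01,0.0219,-0.0298,0,0],[0.01,0.0219,-0.0298,0,0],[0.01,0.0219,-0.0298,0,0]]' >/dev/null; python3 -m pendant '[[0.01,0.0219,-0.0298,0,0],[0.01,0.0219,-0.0298,0,0],[0.01,0.0219,-0.0298,0,0],[0.01,0.0219,-0.0298,0,0],[0.01,0,0,0,6.4],[0.01,0,0,0,6.4],[0.01,0,0,0,6.4],[0.01,0,0,0,6.4],[0.01,0,0,0,6.4],[0.01,0,0,0,6.4],[0.01,0,0,0,6.4],[0.01,0,0,0,6.4]]' >/dev/null; python3 -m pendant '[[0.01,0,0,0,0],[0.01,0,0,0,0]]';python3 snap.py w12 pick_heel,stand_slot
python3 - <<'E'
from fit import *
p,R=tcp();d=R.inv().apply(np.array([.4709,.2887,.2632])-p)*1e3;yaw=np.degrees(np.arctan2(*R.as_matrix()[[1,0],0]))
print("move tool mm",d.round(2),"turn",round(yaw+20.6,2))
P,C,U=cloud("w12");n=np.hypot(P[:,0]-.47,P[:,1]-.289)
s=P[(n<.06)&(abs(P[:,2]-.078)<.0025)];print("plate",rect(s),np.median(s[:,2]),len(s))
for t in("w3","w12"):
    P,C,U=cloud(t);a=np.radians(-20.3);e=np.array([[np.cos(a),np.sin(a)],[-np.sin(a),np.cos(a)]]);q=np.c_[(P[:,:2]-[.4704,.2892])@e.T,P[:,2]]*1e3
    s=q[(abs(q[:,0])<26)&(abs(q[:,1])<14)&(q[:,2]<70)];print(t,"slot hole x",np.percentile(s[:,0],[2,98]).round(1),"y",np.percentile(s[:,1],[2,98]).round(1),len(s))
E
```

```text
t: 22.45
eef_pos: [0.4712, 0.2899, 0.3454]
tool_rot: [-0.0, 0.985, -0.175, 0.0]
contact_force: [0.4, 0.2, -1.2]
gripper_width: 0.159
grasp_force: 73.5
w12 tcp [0.4713 0.2897 0.3454] yaw -20.14
pick_heel 0.85 [314.1 258.7] [0.4725 0.2881 0.1094]
pick_heel 0.5 [352.9 323.5] [0.4722 0.2722 0.1969]
stand_slot 0.9 [309.4 248.5] [0.4795 0.2888 0.1077]
move tool mm [-0.11  0.97 82.17] turn 0.39
plate (array([469.8, 289.5]), array([68.2, 70.3]), 70.0) 0.07815576271163421 6257
w3 slot hole x [-6.6 25.9] y [-12.9  12.4] 272
w12 slot hole x [-24.9  25.3] y [-10.6  11.4] 619
```

```bash
python3 -m pendant '[[0.01,0,0.001,0.002,0.4],[0.01,0,0,0.01,0],[0.01,0,0,0.012,0],[0.01,0,0,0.015,0],[0.01,0,0,0.015,0],[0.01,0,0,0.012,0],[0.01,0,0,0.008,0],[0.01,0,0,0.005,0],[0.01,0,0,0.002,0],[0.01,0,0,0.001,0],[0.01,0,0,0,0],[0.01,0,0,0,0]]'
```

```text
t: 23.6
eef_pos: [0.4705, 0.2883, 0.265]
tool_rot: [0.001, 0.984, -0.18, -0.0]
contact_force: [-7.3, -6.1, 18.6]
gripper_width: 0.152
grasp_force: 76.4
```

```bash
python3 - <<'E'
from fit import *
from snap import snap
m,im,D=snap("w13",[]);snap("s13",[],"scene");snap("t13",[],"top")
for t in("w13","t13","s13"):
    P,C,U=cloud(t);a=np.radians(-20.3);e=np.array([[np.cos(a),np.sin(a)],[-np.sin(a),np.cos(a)]]);q=np.c_[(P[:,:2]-[.4704,.2892])@e.T,P[:,2]]*1e3
    for x0 in range(-38,38,4):
        s=q[(q[:,0]>=x0)&(q[:,0]<x0+4)&(abs(q[:,1])<12)&(q[:,2]<100)]
        if len(s)>4:print(t,x0,len(s),np.percentile(s[:,2],[5,25,50,75,95]).round(1))
cv2.imwrite("pics/c13.png",np.hstack([cv2.resize(im[150:400,190:440],(400,400)),cv2.resize(cv2.imread("pics/s13.png")[200:320,420:540],(400,400),interpolation=cv2.INTER_CUBIC)]))
E
```

```text
w13 tcp [0.4705 0.2883 0.265 ] yaw -20.77
s13 tcp [0.4705 0.2883 0.265 ] yaw -20.77
t13 tcp [0.4705 0.2883 0.265 ] yaw -20.77
w13 -22 23 [5.1 5.8 6.1 6.6 6.9]
w13 -18 86 [5.1 5.7 6.2 6.8 7.4]
w13 -14 69 [5.3 5.9 6.3 6.7 7.1]
w13 -10 57 [5.2 5.8 6.1 6.7 7.1]
w13 -6 21 [35.1 35.5 35.9 36.3 36.8]
w13 -2 184 [31.1 35.4 36.6 43.2 50.5]
w13 2 503 [80.4 81.9 88.6 94.6 98.9]
w13 6 475 [80.3 80.9 81.4 84.6 98. ]
w13 10 470 [77.3 79.  80.9 82.2 99. ]
w13 14 182 [ 5.6  6.6 77.7 78.4 79.1]
w13 18 428 [ 5.5  6.4 77.4 78.2 79. ]
w13 22 577 [ 5.5  6.5 77.7 78.4 79. ]
w13 26 582 [ 5.3  6.5 77.8 78.4 79.1]
w13 30 632 [ 5.4  6.7 77.7 78.3 79. ]
w13 34 393 [ 5.2  6.1  7.3 74.7 78.2]
t13 -38 16 [58.6 76.9 77.9 79.1 80.4]
t13 -34 27 [76.2 77.4 78.1 78.7 80.3]
t13 -30 27 [75.4 77.3 78.  78.3 80.4]
t13 -26 27 [74.8 77.  78.1 79.  80. ]
t13 -22 11 [71.9 76.3 77.9 79.1 79.9]
t13 10 6 [75.8 76.7 78.2 79.8 81.7]
t13 14 12 [73.3 76.7 77.8 78.2 78.8]
t13 18 19 [75.6 77.  78.2 78.8 80.7]
t13 22 26 [76.8 77.8 78.4 79.5 80.1]
t13 26 27 [75.1 76.5 77.8 78.8 81.1]
t13 30 23 [75.2 77.  77.8 78.2 80.5]
t13 34 19 [ 4.6  5.9  6.7  7.4 10.1]
s13 -38 6 [2.6 4.2 4.7 4.8 5.2]
s13 -34 8 [4.9 5.3 5.6 6.1 6.4]
s13 -30 12 [3.7 5.  5.5 6.  7.3]
s13 -26 13 [3.3 4.3 4.8 6.1 6.2]
s13 -22 9 [3.5 3.8 5.1 5.1 5.7]
s13 -18 12 [4.1 4.3 4.7 5.2 5.6]
s13 -14 13 [2.6 3.8 4.2 5.  5.8]
s13 -10 19 [ 3.6  4.1  5.   5.8 14.4]
s13 -6 25 [ 3.7  4.6  5.   5.9 79.7]
s13 -2 43 [ 3.7  4.7 23.  49.9 80.8]
s13 2 99 [ 4.  19.9 33.  79.1 93.3]
s13 6 95 [ 4.6 79.1 84.4 92.6 98.4]
s13 10 80 [ 4.1  6.3 79.7 93.4 98. ]
s13 14 47 [ 4.3  5.4 27.9 77.7 80.9]
s13 18 29 [ 3.9  4.7  5.5 28.9 77. ]
s13 22 44 [ 4.1  5.4 75.5 77.1 77.9]
s13 26 48 [ 3.8  5.   6.5 77.  78. ]
s13 30 47 [ 4.1  5.8 73.3 76.9 77.8]
s13 34 79 [ 3.6  6.1 71.8 75.7 78. ]
```

```bash
python3 -m pendant '[[0.01,0,0,-0.0015,0],[0.01,0,0,0,0],[0.025,0,0,0,0],[0.05,0,0,0,0],[0.085,0,0,0,0],[0.085,0,0,0,0],[0.085,0,0,0,0],[0.085,0,0,-0.015,0],[0.085,0,0,-0.03,0],[0.085,0,0,-0.04,0],[0.085,0,0,-0.04,0],[0.085,0,0,0,0]]'
python3 snap.py w14 pick_grip
python3 - <<'E'
from fit import *
P,C,U=cloud("w14");n=np.hypot(P[:,0]-.4704,P[:,1]-.2892)
s=P[(n<.03)&(P[:,2]>.125)&(P[:,2]<.145)];print("handle top",rect(s),np.median(s[:,2]),s.mean(0),len(s))
# rest/ring/tray from top camera
from snap import snap
snap("t14",["tray_in","ring_center"],"top");P,C,U=cloud("t14")
s=P[(abs(P[:,0]-.545)<.09)&(abs(P[:,1]+.37)<.1)&(P[:,2]>.009)&(P[:,2]<.022)];print("tray walls",rect(s),len(s))
E
```

```text
t: 24.75
eef_pos: [0.4726, 0.2903, 0.3977]
tool_rot: [-0.004, 0.984, -0.18, 0.005]
contact_force: [0.7, 0.9, 0.7]
gripper_width: 0.997
grasp_force: 0.0
w14 tcp [0.472  0.2896 0.3944] yaw -20.78
pick_grip 0.97 [363.3 341.8] [0.3591 0.2856 0.0929]
pick_grip 0.63 [320.1 239.9] [0.4763 0.2857 0.1249]
handle top (array([470.3, 288.8]), array([13.5, 14.1]), 69.7) 0.1328170372934165 [0.47118729 0.28854626 0.13234956] 379
t14 tcp [0.4709 0.2883 0.39  ] yaw -20.77
tray_in 0.9 [493.1 244.9] [ 0.5436 -0.374   0.0026]
ring_center 0.67 [398.6 276.4] [ 0.4763 -0.1731  0.0133]
ring_center 0.48 [328.7 250. ] [ 5.334e-01 -3.000e-02 -3.000e-04]
tray walls (array([ 549.8, -368.5]), array([121.6, 121.1]), 82.1) 489
```

```bash
python3 -m pendant '[[0.085,0.01425,0.0363,0,0],[0.085,0.01425,0.0363,0,0],[0.085,0.01425,0.0363,0,0],[0.085,0.01425,0.0363,0,0],[0.085,0.01425,0.0363,0,0],[0.085,0.01425,0.0363,0,0],[0.085,0.01425,0.0363,0,0],[0.085,0.01425,0.0363,0,0],[0.085,0.01425,0.0363,0,0],[0.085,0.01425,0.0363,0,0],[0.085,0.01425,0.0363,0,0],[0.085,0.01425,0.0363,0,0]]' >/dev/null; python3 -m pendant '[[0.085,0,0,0,7.15],[0.085,0,0,0,7.15],[0.085,0,0,0,7.15],[0.085,0,0,0,7.15],[0.085,0,0,0.01,7.15],[0.085,0,0,0.02,7.15],[0.085,0,0,0.02,7.15],[0.085,0,0,0,7.15],[0.085,0,0,0,0.3],[0.085,0,0,0,0],[0.085,0,0,0,0]]'; python3 rr.py w15 wrist; python3 rr.py s15 scene
```

```text
t: 26.92
eef_pos: [0.4766, -0.1794, 0.3398]
tool_rot: [0.0, 0.777, -0.63, -0.0]
contact_force: [-0.1, 0.1, 0.4]
gripper_width: 0.998
grasp_force: 0.0
w15 tcp [ 0.4766 -0.1794  0.34  ] yaw -78.09
ring_center 0.8 [312.5 246.3] [ 0.4747 -0.1727  0.0519]
ring_center 0.72 [237.2 344.2] [ 5.266e-01 -3.200e-02  4.000e-04]
ring_end 0.71 [312.5 249.7] [ 0.4741 -0.1699  0.052 ]
ring_end 0.65 [245.5 331.8] [ 0.5198 -0.0519  0.005 ]
14 20 x [-1.7  0.1  1.1  3.1 12.3] y [-2.2 17.8 18.3 18.7 29.9]
18 19 x [-0.7  0.2  2.   2.9  3.8] y [-21.3  18.9  19.7  20.4  20.6]
22 9 x [-0.2  0.4  1.3  2.9  3.5] y [-21.8 -21.7 -21.6  20.1  20.1]
26 13 x [-0.4  0.4  1.3  3.   3.8] y [-21.7 -21.6 -21.  -21.  -20.5]
30 11 x [-0.4  0.5  1.3  2.5  3.4] y [-20.8 -20.6 -20.3 -20.2 -19.8]
34 40 x [-0.4  0.9  2.1  2.9  3.8] y [-20.  -19.  -18.1  15.4  23.1]
38 75 x [-0.6  0.3  1.3  2.8  3.7] y [-17.4 -15.3  15.8  18.3  20.7]
42 48 x [-0.3  0.5  2.1  2.9  3.7] y [-14.4 -12.2 -10.9  -9.2  -7.5]
46 65 x [-0.4  0.5  1.3  2.9  3.7] y [-8.8 -6.2 -4.1 -1.9  0.1]
s15 tcp [ 0.4766 -0.1795  0.3403] yaw -78.2
ring_center 0.65 [233.3 248.2] [ 0.4586 -0.1721  0.0153]
ring_center 0.54 [294.8 288.1] [ 5.253e-01 -3.040e-02 -5.000e-04]
ring_end 0.63 [229.2 238.7] [ 0.4717 -0.1728  0.0489]
ring_end 0.47 [284.7 284.2] [ 0.5225 -0.0503  0.0025]
14 14 x [2.1 4.2 5.5 6.4 7.1] y [-19.6 -15.8   1.9  22.1  24.7]
18 11 x [4.7 5.2 5.4 6.  6.7] y [-21.6 -19.6 -16.1  21.   24.5]
22 11 x [1.6 4.5 5.1 6.7 7.3] y [-20.9 -17.3 -15.6  22.3  25. ]
26 14 x [2.1 4.1 5.  5.9 8.4] y [-21.1 -17.9   2.3  22.7  25.5]
30 15 x [1.4 3.2 4.5 5.2 7.4] y [-20.4 -15.5  18.   23.4  24.8]
34 14 x [0.3 3.6 4.6 5.7 7. ] y [-17.9 -11.3  17.1  20.2  22.1]
38 20 x [0.6 2.9 4.8 5.9 7.7] y [-16.4 -13.8  -8.   16.9  20.1]
42 16 x [0.6 4.1 5.1 5.7 6.6] y [-11.3  -8.3  -6.3  -4.1   0.5]
46 6 x [1.9 2.8 4.9 5.7 6.9] y [-4.2 -3.1 -2.1 -0.4  0.1]
```

```bash
python3 -m pendant '[[0.085,0,0,0.03,0],[0.085,0,0,0.035,0],[0.085,0,0,0.035,0],[0.085,0,0,0.025,0],[0.085,0,0,0.015,0],[0.085,0,0,0.005,0],[0.085,0,0,0,0],[0.04,0,0,0,0],[0.02,0,0,0,0],[0.01,0,0,0,0],[0.0,0,0,0,0],[0.0,0,0,0,0]]' 40; python3 -m pendant '[[0,0,0,0,0],[0,0,0,0,0],[0,0,0,0,0],[0,0,0,0,0],[0,0,0,0,0]]'
```

```text
t: 28.22
eef_pos: [0.4767, -0.1795, 0.1957]
tool_rot: [-0.0, 0.776, -0.631, 0.001]
contact_force: [-0.6, 0.6, 0.4]
gripper_width: 0.291
grasp_force: 0.0
t: 28.63
eef_pos: [0.4766, -0.1795, 0.1952]
tool_rot: [-0.0, 0.776, -0.631, 0.0]
contact_force: [-1.0, 0.2, 5.2]
gripper_width: 0.047
grasp_force: 41.2
```

```bash
python3 -m pendant '[[0,0,0,-0.01,0],[0,0,0,-0.025,0],[0,0,0,-0.025,0],[0,0.0212,-0.0033,0,0],[0,0.0265,-0.0041,0,0],[0,0.0265,-0.0041,0,0],[0,0.0265,-0.0041,0,0],[0,0.0265,-0.0041,0,0],[0,0.0265,-0.0041,0,0],[0,0.0265,-0.0041,0,0],[0,0.0212,-0.0034,0,0],[0,0.0106,-0.0018,0,0]]' >/dev/null; python3 -m pendant '[[0,0,0,0,0],[0,0,0,0,0]]'
python3 - <<'E'
from fit import *
from snap import snap
import numpy as np
snap("w16",["tray_in","ring_center"]);P,C,U=cloud("w16");p,R=tcp()
s=P[(abs(P[:,0]-.55)<.09)&(abs(P[:,1]+.37)<.1)&(P[:,2]>.009)&(P[:,2]<.022)];print("tray walls",rect(s),len(s))
q=R.inv().apply(P-p)*1e3
s=q[(abs(q[:,1])<8)&(q[:,2]>174)&(q[:,2]<230)&(abs(q[:,0])<50)];print("below tips",len(s),np.percentile(s,[1,50,99],axis=0).round(1).tolist())
snap("s16",["ring_center"],"scene");P,C,U=cloud("s16");q=R.inv().apply(P-p)*1e3
s=q[(abs(q[:,1])<8)&(q[:,2]>174)&(q[:,2]<230)&(abs(q[:,0])<50)];print("scene below tips",len(s),np.percentile(s,[1,50,99],axis=0).round(1).tolist())
E
```

```text
t: 29.8
eef_pos: [0.5518, -0.3796, 0.2547]
tool_rot: [-0.0, 0.776, -0.631, -0.001]
contact_force: [0.2, 0.5, 0.4]
gripper_width: 0.05
grasp_force: 40.5
w16 tcp [ 0.5519 -0.3788  0.2547] yaw -78.21
tray_in 0.94 [307.9 265.7] [ 0.5525 -0.3698  0.0031]
ring_center 0.6 [313.2 338.3] [ 0.5514 -0.3808  0.1075]
tray walls (array([ 551. , -369.4]), array([120.4, 120.2]), 81.8) 3773
below tips 10 [[10.6, -1.2, 175.6], [10.9, 0.9, 177.0], [11.6, 3.0, 177.7]]
s16 tcp [ 0.5521 -0.3786  0.2549] yaw -78.16
ring_center 0.64 [295.8 285.4] [ 0.5169 -0.0305 -0.0014]
ring_center 0.54 [110.6 230. ] [ 0.5446 -0.3696  0.0888]
scene below tips 98 [[-34.4, -7.0, 174.4], [-12.6, -2.5, 185.0], [6.3, 2.1, 192.3]]
```

```bash
python3 -m pendant '[[0,0,0,0.01,0],[0,0,0,0.015,0],[0,0,0,0.015,0],[0,0,0,0.01,0],[0,0,0,0.005,0],[0,0,0,0.003,0],[0,0,0,0.0015,0],[0,0,0,0.001,0],[0,0,0,0,0],[0,0,0,0,0]]'; python3 -m pendant '[[0.012,0,0,0,0],[0.012,0,0,0,0],[0.02,0,0,0,0],[0.03,0,0,0,0],[0.04,0,0,0,0],[0.05,0,0,0,0],[0.06,0,0,0,0],[0.07,0,0,0,0],[0.07,0,0,0,0],[0.07,0,0,0,0]]'; python3 - <<'E'
from fit import *
from snap import snap
m,im,D=snap("w17",["ring_center"]);P,C,U=cloud("w17")
s=P[(abs(P[:,0]-.551)<.055)&(abs(P[:,1]+.37)<.055)&(P[:,2]>.006)&(P[:,2]<.06)]
print(len(s),np.percentile(s,[1,25,50,75,99],axis=0).round(4).tolist())
E
```

```text
t: 30.88
eef_pos: [0.5522, -0.3804, 0.1951]
tool_rot: [-0.0, 0.776, -0.631, 0.001]
contact_force: [-0.1, -0.3, -0.7]
gripper_width: 0.05
grasp_force: 40.5
t: 31.72
eef_pos: [0.552, -0.3803, 0.1944]
tool_rot: [0.0, 0.776, -0.631, 0.0]
contact_force: [-0.5, -0.4, -0.6]
gripper_width: 0.821
grasp_force: 0.0
w17 tcp [ 0.552  -0.3803  0.1944] yaw -78.26
ring_center 0.58 [309.6 337.8] [ 0.5532 -0.3816  0.0473]
7781 [[0.4968, -0.4245, 0.0065], [0.5162, -0.3967, 0.0162], [0.5519, -0.3831, 0.0409], [0.5875, -0.3715, 0.0499], [0.6055, -0.3153, 0.0596]]
```

```bash
cat > tr.py <<'E'
from fit import *
from snap import snap
import sys
for cam in ("scene","wrist"):
    tag=sys.argv[1]+cam;snap(tag,["ring_center"],cam);P,C,U=cloud(tag)
    q=np.c_[(P[:,:2]-[.552,-.380])@np.array([[.2037,-.979],[-.979,-.2037]]).T,P[:,2]]*1e3
    s=q[(abs(q[:,1])<56)&(q[:,0]>-52)&(q[:,0]<28)&(q[:,2]<60)]
    for z in list(range(5,12,2))+list(range(12,56,6)):
        t=s[(s[:,2]>=z)&(s[:,2]<z+(2 if z<11 else 6))&(abs(s[:,1])<28)]
        if len(t)>4:print(cam,z,len(t),"x",np.percentile(t[:,0],[3,50,97]).round(1),"y",np.percentile(t[:,1],[3,25,50,75,97]).round(1))
E
python3 tr.py a
```

```text
ascene tcp [ 0.552  -0.3803  0.1944] yaw -78.26
ring_center 0.73 [364.8 291.6] [0.5454 0.0988 0.0381]
ring_center 0.66 [120.3 255.7] [ 0.517  -0.3875  0.0022]
scene 5 18 x [-36.  -11.1  -0.4] y [-4.6 -3.1 -2.5 -1.5 10.9]
scene 7 14 x [-22.4 -11.6  -1. ] y [-4.8 -2.4 -1.1  0.8  1.9]
scene 9 17 x [-27.6 -17.2   4.5] y [-5.5 -4.2 -3.5 -2.7 -1. ]
scene 11 30 x [-32.7  -1.1   5.8] y [-5.4 -3.9 -3.  -1.4  0.8]
scene 12 27 x [-32.8  -0.4   5.9] y [-5.  -4.1 -3.2 -1.4  2.1]
scene 18 17 x [-35.4 -29.9   7.6] y [-5.6 -3.6 -3.1 -2.4  0.4]
scene 24 17 x [-35.6 -31.9   7.6] y [-5.8 -3.7 -2.7 -0.4 -0. ]
scene 30 17 x [-35.5 -32.    6.6] y [-5.  -3.4 -2.7 -1.6  3. ]
scene 36 24 x [-33.5 -27.1   8.2] y [-4.8 -4.1 -2.8 -1.8  0.1]
scene 42 26 x [-31.5  -3.7   3.8] y [-5.1 -3.5 -2.5 -1.7  2.3]
scene 48 11 x [-10.   -7.7  -1.9] y [-4.3 -3.6 -0.6 -0.   1.5]
awrist tcp [ 0.552  -0.3803  0.1944] yaw -78.27
ring_center 0.89 [313.1 339.8] [ 0.5517 -0.3812  0.0476]
wrist 5 14 x [-35.6   7.9  27.2] y [-22.9  -9.2   3.4  16.1  25.9]
wrist 18 26 x [10.8 11.6 12.3] y [-2.2 -1.2  0.1  1.   2.4]
wrist 24 110 x [-30.4  11.9  12.7] y [-2.1 -0.9  0.3  1.5  2.5]
wrist 30 157 x [-29.6  11.   12.4] y [-2.1 -1.2  0.1  1.4  2.4]
wrist 36 271 x [-27.3   8.   10.6] y [-2.4 -1.2  0.1  1.4  2.6]
wrist 42 385 x [-28.9   2.8   7.3] y [-2.3 -1.1  0.1  1.4  2.5]
wrist 48 357 x [-9.8 -4.4  1. ] y [-2.3 -1.1  0.1  1.3  2.5]
```

```bash
python3 -m pendant '[[0.05,0,0,0,0],[0.03,0,0,0,0],[0.018,0,0,0,0],[0.018,0,0,0,0],[0.018,0,0.002,0,0],[0.018,0,0.0025,0,0],[0.018,0,0.0025,0,0],[0.018,0,0.0025,0,0],[0.018,0,0.0025,0,0],[0.018,0,0.002,0,0],[0.018,0,0.001,0,0],[0.018,0,0,0,0]]';python3 -m pendant '[[0.03,0,0,0,0],[0.04,0,0,0,0],[0.05,0,0,0,0],[0.06,0,0,0,0],[0.07,0,0,0,0],[0.08,0,0,0,0],[0.085,0,0,0,0],[0.085,0,0,0,0],[0.085,0,0,0,0]]'; python3 tr.py b
```

```text
t: 33.02
eef_pos: [0.5369, -0.3835, 0.1944]
tool_rot: [0.0, 0.776, -0.631, -0.0]
contact_force: [-1.4, 1.5, 0.4]
gripper_width: 0.211
grasp_force: 0.0
t: 33.77
eef_pos: [0.5373, -0.3833, 0.1944]
tool_rot: [0.0, 0.776, -0.631, 0.0]
contact_force: [0.2, -0.1, 0.1]
gripper_width: 0.998
grasp_force: 0.0
bscene tcp [ 0.5373 -0.3833  0.1944] yaw -78.27
ring_center 0.78 [293.8 287.2] [ 0.5225 -0.033  -0.0014]
ring_center 0.75 [127.2 257. ] [ 0.5176 -0.3723  0.0022]
scene 5 56 x [-35.6 -19.    9.9] y [ 2.5  5.7 10.8 17.9 27.6]
scene 7 35 x [-34.5 -15.    7.9] y [ 0.9  5.9  8.1 16.8 22.9]
scene 9 5 x [-12.    2.7   7.2] y [ 1.4  3.  11.1 13.5 14.2]
bwrist tcp [ 0.5373 -0.3833  0.1944] yaw -78.27
wrist 5 192 x [-31.1  -4.1  12. ] y [ 4.5 11.2 16.1 22.2 27.3]
wrist 7 1279 x [-34.5 -10.3  10.3] y [ 4.5  8.4 13.  20.1 26.9]
wrist 9 100 x [-34.3  -9.9  10.6] y [ 4.2  7.8 12.3 18.3 27.4]
wrist 30 49 x [-8.8 -0.2  8.2] y [-27.6 -27.4 -27.3 -27.2 -27.1]
wrist 36 222 x [-9.7  1.1 11.2] y [-27.6 -27.3 -27.2 -27.1 -26.8]
wrist 42 259 x [-9.9  1.4 11.4] y [-27.6 -27.3 -27.2 -27.1 -26.8]
wrist 48 306 x [-10.    1.1  11.4] y [-27.7 -27.4 -27.2 -27.1 -26.9]
wrist 54 332 x [-10.    1.5  11.4] y [-27.7 -27.4 -27.2 -27.1 -26.8]
```

```bash
python3 -m pendant '[[0.085,0,0,-0.02,0],[0.085,0,0,-0.04,0],[0.085,0,0,-0.04,0],[0.085,0,0,-0.04,0],[0.085,0,0,-0.03,0],[0.085,0,0,0,0],[0.085,0,0,0,0]]'; python3 - <<'E'
from snap import snap
import cv2,numpy as np
_,a,_=snap("s18",["spool","cleaner","spacer"],"scene",1);_,b,_=snap("w18",["ring_center"])
cv2.imwrite("pics/fin.png",np.hstack([cv2.resize(a[180:400,60:530],(500,234)),cv2.resize(b,(300,234))]))
E
```

```text
t: 34.55
eef_pos: [0.5377, -0.3837, 0.367]
tool_rot: [-0.0, 0.776, -0.631, 0.002]
contact_force: [-1.8, 0.2, -0.3]
gripper_width: 0.998
grasp_force: 0.0
s18 tcp [ 0.5372 -0.3832  0.3648] yaw -78.26
spool 0.69 [443.5 358.1] [0.6587 0.2314 0.0368]
cleaner 0.88 [208.  339.7] [ 0.7014 -0.1256  0.0326]
spacer 0.65 [233.  301.5] [ 5.844e-01 -1.293e-01  1.000e-04]
w18 tcp [ 0.5369 -0.383   0.3625] yaw -78.26
ring_center 0.89 [323.3 233. ] [ 0.5213 -0.3685  0.0031]
```

View pics/fin.png

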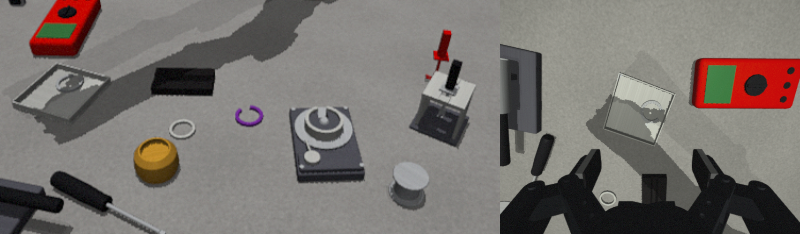

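The final picture shows the ring flat in the tray at (70,85) and the pick back in its stand at (452,85). The other things are unmoved, so I'm handing in.

```bash
python3 -c "
from station import bot
print(bot.hand_in())"
```

```text
the job is handed in; nothing more can be done
None
```

The job is handed in at about 35 s: I lifted the ring with the pick, stood it on edge in the rest, hung the pick back in its stand and put the ring in the tray by the fingers; it first stood on edge there, so I tipped it flat with a finger, and the other things look unmoved.

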